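# Set the friction hinge of a control-box lid

## Task

The service lid of the furnace control box drops shut when it is let go. Tighten the black thumb knob on its hinge clamp (clockwise) just enough that the lid, lifted half open (about 45 degrees) and let go, stays there by itself, and leave it standing so; try it as you go, since how much it needs cannot be seen. Do not overtighten: no more than a sixth of a turn past the setting at which the lid just holds. Leave the things around the box where they are.

Things in the scene. Friction and masses are not known exactly. Their poses are not given: they have to be found in the camera images.
- case: White control box, 170 (x) x 200 (y) x 90 high, fixed to the bench, open-topped under its lid. Origin: centre of its underside, on the bench; -x is its front (handle side), +x its hinge side.
- lid (a joint): Angle of the lid in rad: 0 shut, grows as the front edge rises, stop at 1.2. White steel lid, 170 x 200 x 8, 0.45 kg, hinged along the far (+x) top edge of the box. Lifting takes up to about 6 N at the handle. Released, it holds or falls shut by how tight the clamp is.
- lid_handle (a point): Centre of the round steel bar handle on the lid (bar 100 long along the box's y, about 10 thick, centre 35 above the lid's upper face, 140 from the hinge axis measured along the lid). Its axes turn with the lid: y along the bar, z out of the lid's upper face. With the lid shut it is 134 above the bench.
- lid_hinge (a point): Middle of the hinge axis, 90 above the bench; y along the axis, axes turn with the lid (lid turns about +y as it opens, the front edge rising).
- clamp: Grey clamp block around the -y end of the hinge, 66 x 66 x 132 high, fixed to the box; its centre is 85 towards +x and 138 towards -y from the box's centre. Holds the spring shoe that rubs on the lid's hinge drum. Origin: centre of its underside, on the bench.
- knob (a joint): Angle of the black thumb knob in rad, 0 to 5; at 0 its bar lies along the box's x; grows clockwise seen from above = tightens. It stays where it is left; about 0.12 N m turns it. The clamp grips more, evenly, with the angle. How much tightening the lid needs to hold differs every time and cannot be seen: anything from 0.4 to 3.8 rad from the start.
- knob_grip (a point): Point on the knob's upright axis at gripping height, 169 above the bench (37 above the clamp block's top). The knob is a bar 40 long (along this point's x), 14 thick (y), its top 7 above this point, standing 24 above a 42 disc, itself on a 66 wide base 6 high. Axes turn with the knob.
- controller: Bystander: black temperature controller, 100 x 96 x 96 high, loose; origin under its centre.
- bottle: Bystander: clear bottle, 64 across, 150 high, loose; origin under its centre.
- crucible: Bystander: white ceramic crucible, 60 across, 55 high, loose; origin under its centre.
- spanner: Bystander: steel spanner, 160 long, lying flat, loose.

How it is judged:
At the end, for the whole second after the job is handed in: The lid stands half open by itself, at rest, at 0.6 to 1.0 rad (34 to 57 degrees); the clamp presses on the hinge with less than 32 N (reached about 1.3 rad of knob past just holding); no bystander shifted over 4 cm (value of joint lid between 0.6 and 1 rad and velocity of joint lid between -0.02 and 0.02 rad/s and contact force between clamp and anything else below 32 N); the robot touches nothing.
It fails at once if the controller is shifted by more than 4 cm (distance of controller from where it was at the start of the episode above 0.04 m).
It fails at once if the bottle is shifted by more than 4 cm (distance of bottle from where it was at the start of the episode above 0.04 m).
It fails at once if the crucible is shifted by more than 4 cm (distance of crucible from where it was at the start of the episode above 0.04 m).
It fails at once if the spanner is shifted by more than 4 cm (distance of spanner from where it was at the start of the episode above 0.04 m).
It also fails if it takes over 72 s, if anything falls off the work surface, if the arm or the gripper's body presses on something with over 40 N, if the wrist force passes 120 N, or if a joint passes its speed limit or range.

## Robot

A 6-joint arm with a two-finger parallel gripper is mounted at the origin on the work surface. World frame = base frame: x ahead of the robot, y to its left, z up, the work surface at z = 0. Lengths are in m, angles in rad, forces in N, time in s.
With the tool pointing down it reaches from about 0.4 to 0.825 m from the base axis. Payload 7 kg.
Tool frame: the origin (TCP) lies at the very end of the fingers, on their centre line; the grasp point (between the pads) lies 19 mm behind it; z points along the fingers, y is the direction in which the jaws open and shut (so a half turn about z gives the same grasp; the last joint's range is limited). The gripper opens to 85 mm and grips with 20 to 120 N. Pads are 22 mm wide; open, the fingers measure 114 mm over their backs; the gripper's body (76 mm by 85 mm) begins 54 mm behind the grasp point. The pads swing forward as they close: fully open they stand 13 mm farther back than shut.
Start: joints at [1.425, 0.359, 0.012, 0, -1.224, -0.288], TCP at [0.284, 0.612, 0.231] pointing down, gripper open.
Joint ranges: [-3.07, 3.07], [-1.43, 2.12], [-1.02, 1.25], [-3.03, 1.67], [-3.05, -0], [-3.03, 3.03]. Speed limits (rad/s): [2.39, 2.39, 3.01, 3.14, 3.14, 3.14].

## Interface

Orientations are given as [roll, pitch, yaw] about the fixed x, y, z axes, in that order (R = Rz(yaw) Ry(pitch) Rx(roll)).
In Python, from workcell import arm gives the robot as it stands.
- The arm moves only by the tool drive_tool, never from a script. Its argument "steps" is a list of rows, each a list of 2 entries, a list of its own where there are three numbers: the shift along the world's x, y, z in m, then the turn about the world's z in degrees. A call has 1 to 10 rows; each row is the pose to reach, as a shift and turn from the pose measured when the call began; what a row does not reach only later rows make up. A row lasts 1/10 s, in which the tool goes at most 50 mm and 8.59 degrees, less where a joint would pass 70% of its speed; a pose out of reach is approached as far as the arm can. A call with a gripper value outside its range is refused whole. "claw" is the closure, from 0 (fully open) to 1 (shut), set as the call begins (left out, the last holds). The fingers move at their own pace and stop on an object; "newtons" is the grip in N (left out, the last holds). Time passes only in rows, so rows that repeat a pose let the fingers close. It gives the time, the measured TCP pose, the force and the opening at its end, in the units of the state.
- arm.sense(): the state, without advancing time (a new reading comes with each control period).
- arm.snapshot(name): name is "side" or "top"; returns the picture (384x512x3 uint8, blue, green, red); there is no depth.
- arm.get_calibration(name): a dict with "fovy" (degrees; the focal length in pixels is half the picture's height over the tangent of half this angle, whatever the lens; pixels are square), "cx", "cy" (the principal point, pixels), "distortion" ([k1, k2, p1, p2, k3] as OpenCV has them; the pictures are not rectified), "camera_from_world" (4x4, takes a point from world to camera coordinates). Camera axes: x right, y down, z forward; pixel columns grow to the right and rows downward; lengths in m; the calibration is good to about 2 mm. A picture is of the moment at which its call begins. get_calibration takes no time and is no camera call.
- arm.finish_job(): hands the job in, once; it reports no verdict.
The state is a dict: "time": time; "qpos": joint angles; "dq": joint speeds; "effort": joint torques, N m; "eef_pos": TCP position; "tcp_rot": TCP orientation; "wrist_force": force on the tool from outside, world axes, zero at the start; "moment": the same for the moment, N m; "opening": finger opening in m.
Only numpy, scipy, OpenCV 4.12 (cv2) and the standard library are available. Lean on these libraries where they do the work, as an engineer would, in place of code of your own. Each camera call takes 0.05 s, during which the arm holds its last target. There are 200 camera calls.

## Working session

There is one attempt and no reset: what is moved stays moved. The work goes in short steps, Python scripts to look and compute and a tool call to move; the robot and the scene stay as the last step left them, time stands still between calls to the robot, and variables do not carry over. Pictures are saved under pics/ and viewed, about 8 in all and at most 12, crops included, and the job is handed in when it is done.

Besides the shell and the picture viewer there is one more tool, called after "Emit:" by a JSON object that holds its "name" and its "arguments", one argument or row to a line. drive_tool: Moves the arm, as the interface text tells. Its arguments: {"type":"object","properties":{"steps":{"type":"array","items":{"type":"array"}},"claw":{"type":"number"},"newtons":{"type":"number"}},"required":["steps"]}

```bash
mkdir -p pics; ls
python3 - <<'E'
from workcell import arm
import cv2,numpy as np
np.set_printoptions(precision=4,suppress=True)
s=arm.sense();print(s)
for n in("side","top"):
    cv2.imwrite(f"pics/{n}0.png",arm.snapshot(n));print(n,arm.get_calibration(n))
E
```

```text
pics
{'time': 0.0, 'qpos': array([ 1.4251,  0.3594,  0.0111, -0.0003, -1.2241, -0.2881]), 'dq': array([ 0.001 , -0.0005,  0.0012,  0.0007, -0.0013, -0.    ]), 'effort': array([  0.0002, -58.3311,  29.3415,   6.9364,  -0.0058,  -0.    ]), 'eef_pos': array([0.2835, 0.612 , 0.2303]), 'tcp_rot': array([ 3.1399, -0.0002, -0.4339]), 'wrist_force': array([ 0.6783, -0.5828,  0.2286]), 'moment': array([ 0.0063, -0.0341,  0.0351]), 'opening': 0.08540098747354606}
side {'fovy': 48.97177248463161, 'cx': 251.00471707851605, 'cy': 193.09253027688283, 'distortion': array([-0.0897,  0.    ,  0.    ,  0.    ,  0.    ]), 'camera_from_world': array([[ 0.7682, -0.6399, -0.0224, -0.3781],
       [-0.3283, -0.3635, -0.8718,  0.2765],
       [ 0.5497,  0.6771, -0.4893,  1.1031],
       [ 0.    ,  0.    ,  0.    ,  1.    ]])}
top {'fovy': 52.995119104510344, 'cx': 260.70025850230354, 'cy': 193.53476795536955, 'distortion': array([-0.1314,  0.    ,  0.    ,  0.    ,  0.    ]), 'camera_from_world': array([[-0.067 , -0.9978,  0.0001,  0.072 ],
       [-0.9773,  0.0656, -0.2016,  0.5347],
       [ 0.2011, -0.0136, -0.9795,  1.0817],
       [ 0.    ,  0.    ,  0.    ,  1.    ]])}
```

View pics/top0.png

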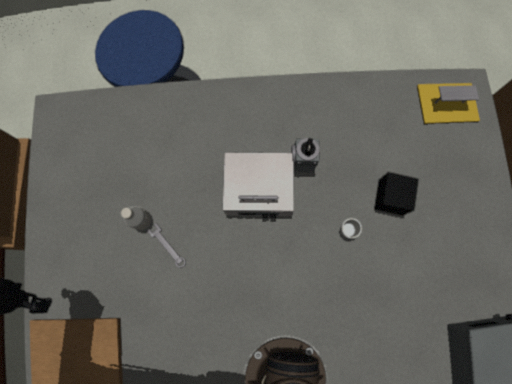

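View pics/side0.png

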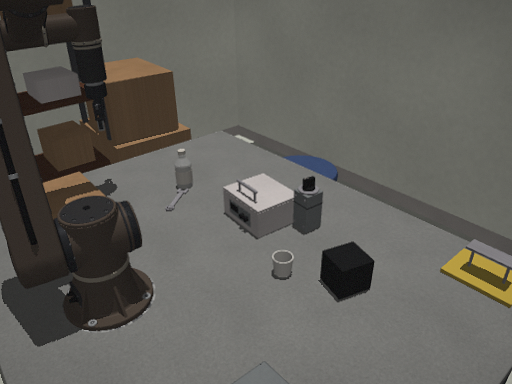

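The top view shows the box lid at about (224..293, 153..211), the handle bar at (240..277, 199) and the knob at (308,147). The crucible, controller, bottle and spanner all stand clear of the box.

```bash
cat > h.py <<'E'
import numpy as np,cv2
from workcell import arm
np.set_printoptions(precision=4,suppress=True)
def cal(n):
    c=arm.get_calibration(n);f=192/np.tan(np.radians(c["fovy"]/2))
    return np.array([[f,0,c["cx"]],[0,f,c["cy"]],[0,0,1]]),c["distortion"],c["camera_from_world"]
def ray(n,uv,z):
    K,d,T=cal(n);p=cv2.undistortPoints(np.array([[uv]],float),K,d)[0,0]
    R=T[:3,:3];o=-R.T@T[:3,3];v=R.T@np.r_[p,1];return o+v*(z-o[2])/v[2]
def proj(n,P):
    K,d,T=cal(n);return cv2.projectPoints(np.array(P,float).reshape(-1,1,3),cv2.Rodrigues(T[:3,:3])[0],T[:3,3],K,d)[0][:,0]
def crop(n,c,w,h,k,name):
    im=arm.snapshot(n);cv2.imwrite(f"pics/{name}.png",cv2.resize(im[c[1]-h:c[1]+h,c[0]-w:c[0]+w],None,fx=k,fy=k,interpolation=cv2.INTER_CUBIC))
E
python3 - <<'E'
from h import *
for uv in [(225,153),(292,152),(294,211),(223,212)]: print(uv,ray("top",uv,.098))
for uv in [(240,199),(277,199)]: print(uv,ray("top",uv,.134))
print("knob",ray("top",(308,147),.176), ray("side",(309,181),.176))
print("handle side",ray("side",(239,184),.134),ray("side",(255,195),.134))
print("crucible",ray("top",(351,229),.03))
crop("top",(265,180),65,50,6,"c1")
E
```

```text
(225, 153) [0.6563 0.1321 0.098 ]
(292, 152) [ 0.6463 -0.0624  0.098 ]
(294, 211) [ 0.4731 -0.0534  0.098 ]
(223, 212) [0.4836 0.1459 0.098 ]
(240, 199) [0.5106 0.0946 0.134 ]
(277, 199) [ 0.5038 -0.0063  0.134 ]
knob [ 0.6331 -0.0986  0.176 ] [ 0.6233 -0.1236  0.176 ]
handle side [0.5015 0.0669 0.134 ] [ 0.4934 -0.0225  0.134 ]
crucible [ 0.4175 -0.2259  0.03  ]
```

View pics/c1.png

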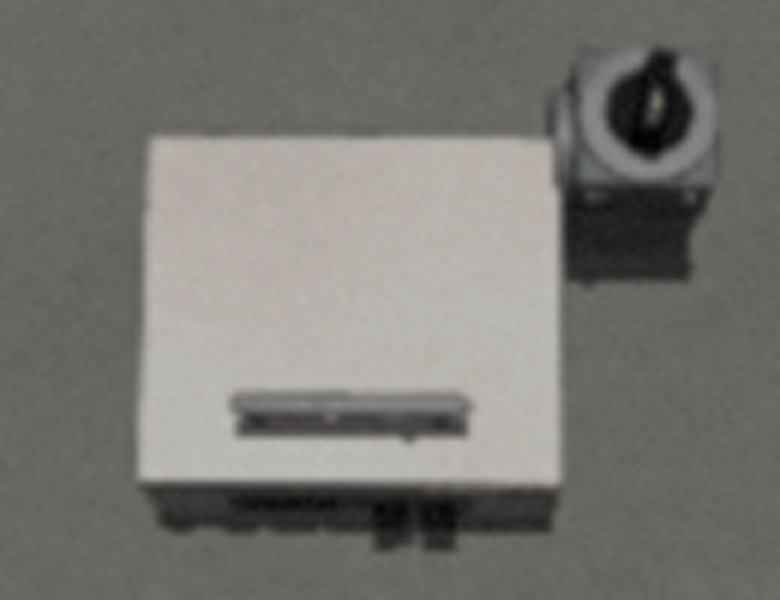

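```bash
cat > fit.py <<'E'
from h import *
from scipy.optimize import least_squares
def pts(p):
    c,s=np.cos(p[2]),np.sin(p[2])
    L=np.array([[.085,.1,.098],[.085,-.1,.098],[-.085,-.1,.098],[-.085,.1,.098],[-.055,.05,.134],[-.055,-.05,.134],[.085,-.138,.152]])
    return np.c_[L[:,:2]@np.array([[c,s],[-s,c]])+p[:2],L[:,2]]
E
python3 - <<'E'
from fit import *
C=np.array([[151,137],[556,140],[561,484],[139,482],[235,403],[468,403],[651,110]])/6-.42+[200,130]
r=least_squares(lambda p:(proj("top",pts(p))-C).ravel(),[.56,.04,-.05],loss="soft_l1")
print(r.x,r.fun.reshape(-1,2));P=pts(r.x);print(P)
print("knob side",proj("side",[*P[6:,:2].ravel(),.176]),"handle side",proj("side",P[4:6]))
# knob bar ends for angle hypotheses
k=P[6].copy();k[2]=.176
for a in (0,.2,.4,-.2,-.4):
    t=r.x[2]-a;d=.02*np.array([np.cos(t),np.sin(t),0]);print(a,(proj("top",[k+d,k-d])-[200,130]+.42)*6)
crop("side",(290,195),60,45,6,"s1")
E
```

```text
[ 0.5669  0.0413 -0.0772] [[-0.5977 -0.3671]
 [ 0.7217 -0.2098]
 [ 0.3379  0.3154]
 [-0.4121 -0.0701]
 [ 0.8678  0.355 ]
 [-1.3989  0.7201]
 [ 0.156  -0.9691]]
[[ 0.6594  0.1344  0.098 ]
 [ 0.6439 -0.065   0.098 ]
 [ 0.4744 -0.0519  0.098 ]
 [ 0.4899  0.1475  0.098 ]
 [ 0.5159  0.0954  0.134 ]
 [ 0.5082 -0.0044  0.134 ]
 [ 0.641  -0.1029  0.152 ]]
knob side [[308.0583 176.9055]] handle side [[237.0765 179.5922]
 [254.8814 191.2944]]
0 [[657.4212  45.4353]
 [659.1428 129.4747]]
0.2 [[666.1571  46.3926]
 [650.3277 128.5112]]
0.4 [[674.5812  48.9725]
 [641.8319 125.8964]]
-0.2 [[648.7171  46.1386]
 [667.9211 128.7481]]
-0.4 [[640.3875  48.4755]
 [676.3082 126.3618]]
```

View pics/s1.png

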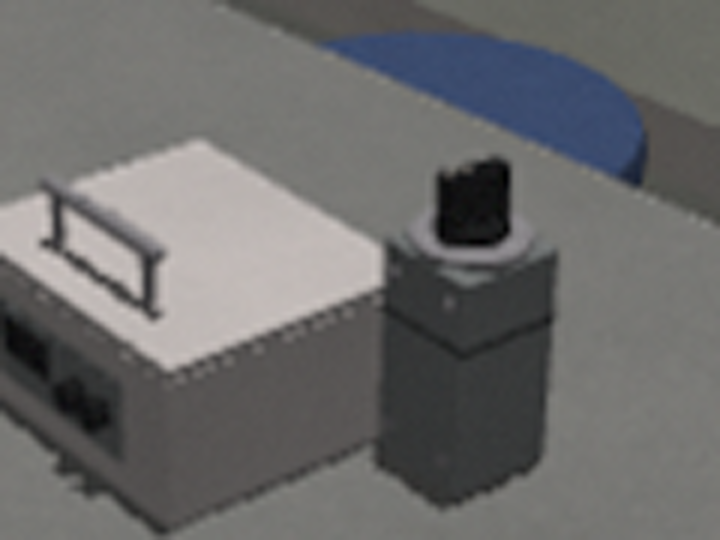

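Fit: box centre (0.567, 0.041), yaw -0.077. The knob is at about (0.640, -0.103), with its bar at roughly 0.1 to 0.2 rad. The side view agrees within about 1 px (handle ends at (237,180) and (257,192), knob top at (309,178)). Next I move above the knob.

Emit:
{"name": "drive_tool", "arguments": {
  "steps": [
    [[0.356,-0.715,0.02],13],
    [[0.356,-0.715,0.02],13],
    [[0.356,-0.715,0.02],13],
    [[0.356,-0.715,0.02],13],
    [[0.356,-0.715,0.02],13],
    [[0.356,-0.715,0.02],13],
    [[0.356,-0.715,0.02],13],
    [[0.356,-0.715,0.02],13],
    [[0.356,-0.715,0.02],13],
    [[0.356,-0.715,0.02],13]
  ],
  "claw": 0,
  "newtons": 40
}}

```text
time: 1.2
eef_pos: [0.5068, 0.163, 0.2438]
tcp_rot: [3.141, -0.0, -0.207]
wrist_force: [1.0, 0.4, 0.3]
opening: 0.0854
```

Emit:
{"name": "drive_tool", "arguments": {
  "steps": [
    [[0.133,-0.266,-0.02],0],
    [[0.133,-0.266,-0.02],0],
    [[0.133,-0.266,-0.02],0],
    [[0.133,-0.266,-0.02],0],
    [[0.133,-0.266,-0.02],0],
    [[0.133,-0.266,-0.02],0],
    [[0.133,-0.266,-0.02],0],
    [[0.133,-0.266,-0.02],0]
  ]
}}

```text
time: 2.0
eef_pos: [0.6396, -0.1045, 0.2226]
tcp_rot: [3.141, 0.001, -0.209]
wrist_force: [0.4, -0.3, -1.0]
opening: 0.0852
```

Run:
```python
from h import *
s=arm.sense();print(s["eef_pos"],s["tcp_rot"],s["qpos"])
crop("side",(300,185),50,37,7,"s2")
print((proj("side",[[.64,-.103,.176],[.64,-.103,.152]])-[250,148]+.42)*7)
```

```text
[ 0.6396 -0.1045  0.2226] [ 3.1406  0.0013 -0.2095] [ 0.1388  0.321  -0.0634  0.0005 -1.1879  1.2223]
[[407.9618 206.0636]
 [405.6477 254.0897]]
```

View pics/s2.png

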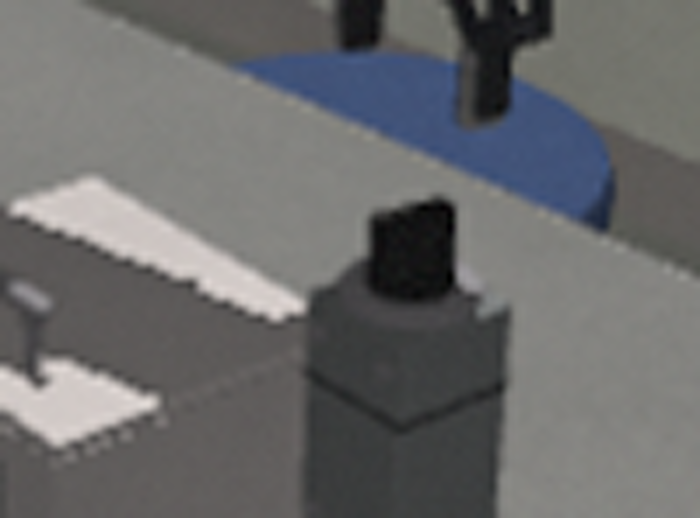

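The side view shows the fingers straddling the knob, whose top centre is at crop (413,206) against a predicted (408,206). I'll descend and grip.

Emit:
{"name": "drive_tool", "arguments": {
  "steps": [
    [[0,0.001,-0.04],0],
    [[0,0.001,-0.065],0],
    [[0,0.001,-0.065],0],
    [[0,0.001,-0.065],0]
  ]
}}

```text
time: 2.45
eef_pos: [0.6398, -0.1014, 0.1592]
tcp_rot: [3.14, 0.0, -0.206]
wrist_force: [0.6, 1.1, 0.3]
opening: 0.0853
```

Emit:
{"name": "drive_tool", "arguments": {
  "steps": [
    [[0,0,0],0],
    [[0,0,0],0],
    [[0,0,0],0],
    [[0,0,0],0],
    [[0,0,0],0],
    [[0,0,0],0]
  ],
  "claw": 1,
  "newtons": 40
}}

```text
time: 3.05
eef_pos: [0.6396, -0.1036, 0.16]
tcp_rot: [3.138, -0.0, -0.206]
wrist_force: [-1.1, -8.9, 2.8]
opening: 0.0129
```

Emit:
{"name": "drive_tool", "arguments": {
  "steps": [
    [[0,-0.002,0],0],
    [[0,-0.002,0],-8],
    [[0,-0.002,0],-16],
    [[0,-0.002,0],-24],
    [[0,-0.002,0],-32],
    [[0,-0.002,0],-40],
    [[0,-0.002,0],-48],
    [[0,-0.002,0],-56],
    [[0,-0.002,0],-57],
    [[0,-0.002,0],-57]
  ]
}}

```text
time: 4.05
eef_pos: [0.6407, -0.1029, 0.1602]
tcp_rot: [3.141, 0.002, -1.201]
wrist_force: [1.4, 11.5, 1.0]
opening: 0.013
```

Emit:
{"name": "drive_tool", "arguments": {
  "steps": [
    [[0,0,0],0],
    [[0,0,0],0],
    [[0,0,0.03],0],
    [[0,0,0.05],-8],
    [[-0.128,0.148,0.04],-25.5],
    [[-0.128,0.148,0.04],-25.5],
    [[-0.128,0.148,0.04],-25.5],
    [[-0.128,0.148,0.04],-25.5],
    [[-0.128,0.148,0.0],-25.5],
    [[-0.128,0.148,0.0],-25.5]
  ],
  "claw": 0
}}

```text
time: 5.05
eef_pos: [0.5095, 0.0451, 0.1571]
tcp_rot: [3.136, 0.0, -1.645]
wrist_force: [0.2, -1.0, -0.1]
opening: 0.0851
```

Run:
```python
from h import *
s=arm.sense();print(s["eef_pos"],s["tcp_rot"])
crop("side",(270,180),60,45,6,"s3")
```

```text
[0.5095 0.0451 0.1571] [ 3.1358  0.0001 -1.6449]
```

View pics/s3.png

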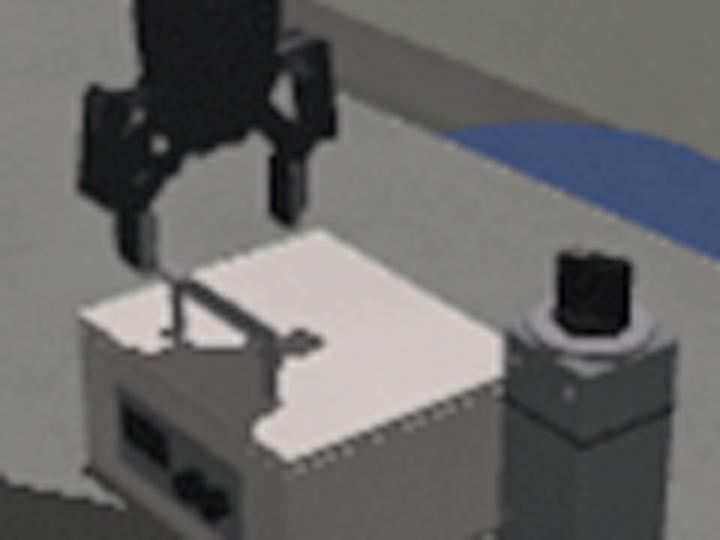

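The fingers straddle the bar, which runs (175,275) to (285,345), with one on each side. I'll descend and grip with 25 N.

Emit:
{"name": "drive_tool", "arguments": {
  "steps": [
    [[0.001,0,-0.039],0],
    [[0.001,0,-0.039],0],
    [[0.001,0,-0.039],0]
  ]
}}

```text
time: 5.4
eef_pos: [0.513, 0.0437, 0.121]
tcp_rot: [3.137, -0.001, -1.647]
wrist_force: [0.8, 0.0, -0.0]
opening: 0.0856
```

Emit:
{"name": "drive_tool", "arguments": {
  "steps": [
    [[0,0,0],0],
    [[0,0,0],0],
    [[0,0,0],0],
    [[0,0,0],0],
    [[0,0,0],0],
    [[0,0,0],0]
  ],
  "claw": 1,
  "newtons": 25
}}

```text
time: 6.0
eef_pos: [0.5124, 0.0437, 0.1213]
tcp_rot: [3.136, -0.001, -1.647]
wrist_force: [-4.1, 0.8, 5.1]
opening: 0.01
```

Emit:
{"name": "drive_tool", "arguments": {
  "steps": [
    [[0.004,0,0.011],0],
    [[0.009,-0.001,0.022],0],
    [[0.014,-0.001,0.032],0],
    [[0.021,-0.002,0.042],0],
    [[0.028,-0.002,0.051],0],
    [[0.036,-0.003,0.06],0]
  ]
}}

```text
time: 6.6
eef_pos: [0.5466, 0.0409, 0.182]
tcp_rot: [3.132, -0.001, -1.647]
wrist_force: [-10.8, 7.1, 2.9]
opening: 0.0099
```

Emit:
{"name": "drive_tool", "arguments": {
  "steps": [
    [[0.011,-0.001,0.01],0],
    [[0.02,-0.002,0.017],0],
    [[0.03,-0.002,0.023],0],
    [[0.04,-0.003,0.029],0]
  ]
}}

```text
time: 7.0
eef_pos: [0.5862, 0.0379, 0.2131]
tcp_rot: [3.131, -0.001, -1.647]
wrist_force: [-8.0, 4.2, 6.7]
opening: 0.0101
```

Emit:
{"name": "drive_tool", "arguments": {
  "steps": [
    [[0,0,0],0],
    [[0,0,0],0]
  ]
}}

```text
time: 7.2
eef_pos: [0.5867, 0.0379, 0.2137]
tcp_rot: [3.132, -0.001, -1.647]
wrist_force: [-0.9, 2.9, -0.3]
opening: 0.0097
```

Emit:
{"name": "drive_tool", "arguments": {
  "steps": [
    [[0,0,0],0],
    [[0,0,0],0],
    [[0,0,0.03],0],
    [[0,0,0.05],0],
    [[0,0,0.05],0]
  ],
  "claw": 0.7
}}

```text
time: 7.7
eef_pos: [0.5885, 0.0379, 0.2673]
tcp_rot: [3.138, 0.0, -1.647]
wrist_force: [0.5, 0.8, 0.3]
opening: 0.0254
```

```bash
cat > lid.py <<'E'
from h import *
R=None
def hp(th,hx=.651,box=(.5669,.0413,-.0772)):
    x=np.array([np.cos(box[2]),np.sin(box[2])]);h=np.array(box[:2])+.084*x
    y=np.array([-x[1],x[0]]);r,a=.1468,.304+th
    q=h-x*r*np.cos(a);return [[*(q+.05*y),.09+r*np.sin(a)],[*(q-.05*y),.09+r*np.sin(a)]]
# lid front edge corners, underside
def shot(name):
    s=arm.sense();print(s["time"],s["eef_pos"],s["opening"],s["wrist_force"])
    crop("side",(270,180),60,45,6,name)
    for t in(0,.4,.6,.8,1.):print(t,((proj("side",hp(t))-[210,135]+.42)*6).round().tolist())
E
python3 -c "
from lid import *
shot('s4')"
```

```text
7.7 [0.5885 0.0379 0.2673] 0.025361014203567334 [0.5368 0.7816 0.3239]
0 [[163.0, 271.0], [270.0, 341.0]]
0.4 [[203.0, 173.0], [313.0, 238.0]]
0.6 [[234.0, 129.0], [345.0, 191.0]]
0.8 [[270.0, 91.0], [383.0, 151.0]]
1.0 [[310.0, 61.0], [424.0, 119.0]]
```

View pics/s4.png

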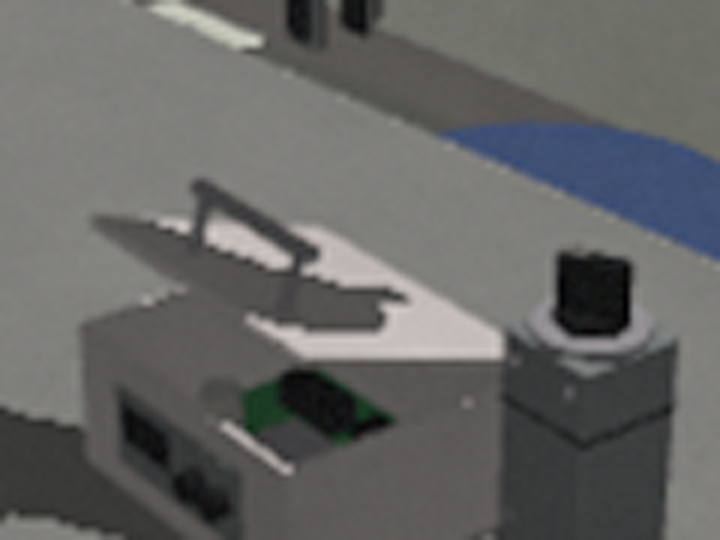

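The lid is falling, caught at about 0.36 rad (bar ends (200,185) and (310,250)). I'll take a quick burst to get its falling speed, which shows how much friction is missing.

```bash
cat >> lid.py <<'E'
def burst(name,n=4,dt=0):
    a=[]
    for i in range(n):
        im=arm.snapshot("side");a.append(cv2.resize(im[140:215,215:305],None,fx=4,fy=4,interpolation=cv2.INTER_CUBIC))
    print(arm.sense()["time"])
    rows=[np.hstack(a[i:i+2]) for i in range(0,n,2)];cv2.imwrite(f"pics/{name}.png",np.vstack(rows))
    for t in(0,.1,.2,.3,.4,.6,.8):print(t,((proj("side",hp(t))-[215,140]+.42)*4).round().tolist())
E
python3 -c "
from lid import *
burst('b1')"
```

```text
7.95
0 [[89.0, 160.0], [160.0, 207.0]]
0.1 [[93.0, 144.0], [165.0, 190.0]]
0.2 [[99.0, 127.0], [171.0, 172.0]]
0.3 [[107.0, 111.0], [179.0, 155.0]]
0.4 [[115.0, 95.0], [188.0, 139.0]]
0.6 [[136.0, 66.0], [210.0, 108.0]]
0.8 [[160.0, 40.0], [235.0, 81.0]]
```

View pics/b1.png

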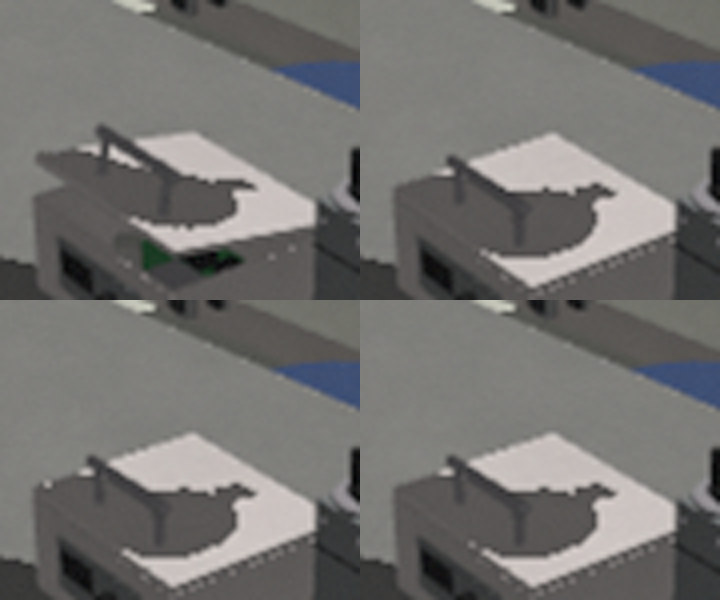

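The lid dropped from about 0.2 rad to shut within 0.05 s, at roughly 3.5 rad/s. That is much slower than free fall, so friction is already substantial. The next increment is +0.7 rad.

Emit:
{"name": "drive_tool", "arguments": {
  "steps": [
    [[0.052,-0.141,-0.06],25.5],
    [[0.052,-0.141,-0.06],25.5],
    [[0.052,-0.141,-0.06],25.5],
    [[0.052,-0.141,-0.06],25.5],
    [[0.052,-0.141,-0.107],25.5],
    [[0.052,-0.141,-0.107],25.5],
    [[0.052,-0.141,-0.107],25.5]
  ],
  "claw": 0
}}

```text
time: 8.65
eef_pos: [0.6375, -0.1035, 0.1551]
tcp_rot: [3.127, -0.001, -1.202]
wrist_force: [1.6, 0.0, 1.4]
opening: 0.0854
```

Emit:
{"name": "drive_tool", "arguments": {
  "steps": [
    [[0,0,0],0],
    [[0,0,0],0],
    [[0,0,0],0],
    [[0,0,0],0],
    [[0,0,0],0],
    [[0,0,0],0]
  ],
  "claw": 1,
  "newtons": 40
}}

```text
time: 9.25
eef_pos: [0.6401, -0.1023, 0.1563]
tcp_rot: [3.133, -0.002, -1.201]
wrist_force: [5.2, 3.6, 0.5]
opening: 0.0131
```

Emit:
{"name": "drive_tool", "arguments": {
  "steps": [
    [[0,0,0],-8],
    [[0,0,0],-16],
    [[0,0,0],-24],
    [[0,0,0],-32],
    [[0,0,0],-40],
    [[0,0,0],-40],
    [[0,0,0],-40]
  ]
}}

```text
time: 9.95
eef_pos: [0.6417, -0.102, 0.1564]
tcp_rot: [3.136, -0.001, -1.899]
wrist_force: [6.0, -0.2, -4.2]
opening: 0.013
```

Emit:
{"name": "drive_tool", "arguments": {
  "steps": [
    [[0,0,0],0],
    [[0,0,0],0],
    [[0,0,0.035],0],
    [[0,0,0.05],0],
    [[-0.13,0.146,0.04],14.5],
    [[-0.13,0.146,0.04],14.5],
    [[-0.13,0.146,0.04],14.5],
    [[-0.13,0.146,0.03],14.5],
    [[-0.13,0.146,-0.01],14.5],
    [[-0.13,0.146,-0.036],14.5]
  ],
  "claw": 0
}}

```text
time: 10.95
eef_pos: [0.5104, 0.0452, 0.1198]
tcp_rot: [3.136, 0.0, -1.644]
wrist_force: [-0.2, 0.6, -0.4]
opening: 0.0854
```

Emit:
{"name": "drive_tool", "arguments": {
  "steps": [
    [[0,0,0],0],
    [[0,0,0],0],
    [[0,0,0],0],
    [[0,0,0],0],
    [[0,0,0],0],
    [[0,0,0],0]
  ],
  "claw": 1,
  "newtons": 25
}}

```text
time: 11.55
eef_pos: [0.5124, 0.0451, 0.121]
tcp_rot: [3.14, 0.001, -1.643]
wrist_force: [4.7, -3.7, -0.3]
opening: 0.0099
```

Emit:
{"name": "drive_tool", "arguments": {
  "steps": [
    [[0.004,0,0.011],0],
    [[0.009,-0.001,0.022],0],
    [[0.014,-0.001,0.032],0],
    [[0.021,-0.002,0.042],0],
    [[0.028,-0.002,0.051],0],
    [[0.036,-0.003,0.06],0],
    [[0.045,-0.003,0.068],0],
    [[0.054,-0.004,0.075],0],
    [[0.066,-0.005,0.083],0],
    [[0.072,-0.006,0.087],0]
  ]
}}

```text
time: 12.55
eef_pos: [0.5841, 0.0391, 0.2107]
tcp_rot: [3.14, 0.001, -1.643]
wrist_force: [-9.9, 6.0, 8.3]
opening: 0.0099
```

Emit:
{"name": "drive_tool", "arguments": {
  "steps": [
    [[0,0,0],0],
    [[0,0,0],0],
    [[0,0,0],0]
  ]
}}

```text
time: 12.85
eef_pos: [0.5843, 0.0391, 0.211]
tcp_rot: [3.14, 0.001, -1.643]
wrist_force: [-0.5, 2.5, -1.8]
opening: 0.0096
```

Emit:
{"name": "drive_tool", "arguments": {
  "steps": [
    [[0,0,0],0],
    [[0,0,0],0],
    [[0,0,0.03],0],
    [[0,0,0.05],0],
    [[0,0,0.05],0],
    [[0,0,0.05],0]
  ],
  "claw": 0.7
}}

```text
time: 13.45
eef_pos: [0.5844, 0.039, 0.2616]
tcp_rot: [3.141, 0.002, -1.643]
wrist_force: [-0.5, -0.4, -0.2]
opening: 0.0256
```

```bash
python3 -c "
from lid import *
burst('b2')"
```

```text
13.65
0 [[89.0, 160.0], [160.0, 207.0]]
0.1 [[93.0, 144.0], [165.0, 190.0]]
0.2 [[99.0, 127.0], [171.0, 172.0]]
0.3 [[107.0, 111.0], [179.0, 155.0]]
0.4 [[115.0, 95.0], [188.0, 139.0]]
0.6 [[136.0, 66.0], [210.0, 108.0]]
0.8 [[160.0, 40.0], [235.0, 81.0]]
```

View pics/b2.png

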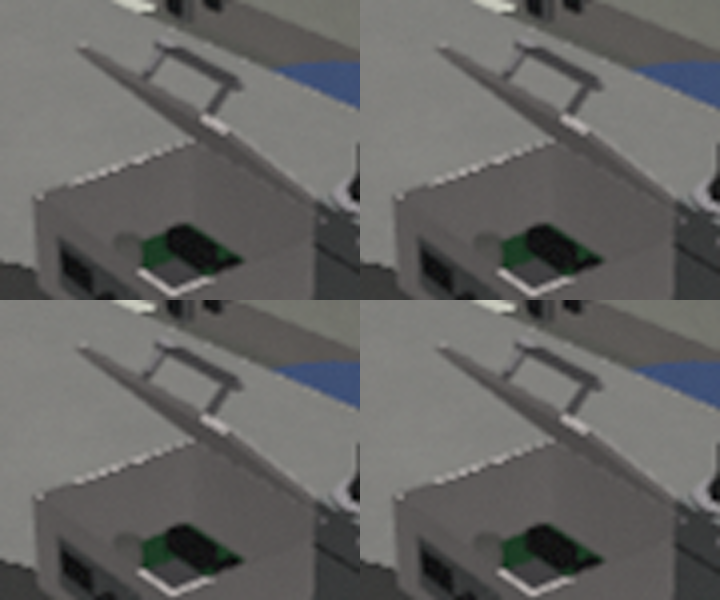

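The lid stands at about 0.79 rad in all four frames (bar ends (158,43) and (240,84)). I'll check for slow creep over a couple of seconds.

```bash
python3 -c "
from h import *
np.save('a.npy',arm.snapshot('side'))"
```

Emit:
{"name": "drive_tool", "arguments": {
  "steps": [
    [[0,0,0.02],0],
    [[0,0,0.04],0],
    [[0,0,0.04],0],
    [[0,0,0.04],0],
    [[0,0,0.04],0],
    [[0,0,0.04],0],
    [[0,0,0.04],0],
    [[0,0,0.04],0],
    [[0,0,0.04],0],
    [[0,0,0.04],0]
  ]
}}

```text
time: 14.7
eef_pos: [0.5839, 0.0389, 0.3002]
tcp_rot: [3.139, 0.0, -1.643]
wrist_force: [0.1, 0.0, -0.1]
opening: 0.0258
```

Emit:
{"name": "drive_tool", "arguments": {
  "steps": [
    [[0,0,0],0],
    [[0,0,0],0],
    [[0,0,0],0],
    [[0,0,0],0],
    [[0,0,0],0],
    [[0,0,0],0],
    [[0,0,0],0],
    [[0,0,0],0],
    [[0,0,0],0],
    [[0,0,0],0]
  ]
}}

```text
time: 15.7
eef_pos: [0.5839, 0.039, 0.3002]
tcp_rot: [3.139, 0.0, -1.643]
wrist_force: [0.1, -0.4, 0.2]
opening: 0.0258
```

```bash
python3 -c "
from h import *
a=np.load('a.npy');b=arm.snapshot('side')
A,B=[cv2.cvtColor(i,6)[148:215,222:285].astype(np.float32) for i in(a,b)]
print(cv2.phaseCorrelate(A,B),np.abs(A-B).mean(),np.abs(A-B).max())
# bystanders against the start
t0=cv2.imread('pics/side0.png').astype(int);d=np.abs(t0-b).mean(2)
for n,(x0,y0,x1,y1) in dict(bottle=(172,148,195,190),spanner=(164,186,190,212),crucible=(268,248,300,280),controller=(318,242,376,298)).items():print(n,d[y0:y1,x0:x1].mean().round(2))
s=arm.sense();print(s['time'],s['eef_pos'],s['wrist_force'])
"
```

```text
((-0.00693425176007878, -0.006315394592100176), 1.0014886175178819) 1.3371239 70.0
bottle 6.79
spanner 8.66
crucible 6.8
controller 4.07
15.75 [0.5839 0.039  0.3002] [ 0.191  -0.8672 -0.5417]
```

```bash
python3 -c "
from workcell import arm
print(arm.finish_job())"
```

```text
the job is handed in; nothing more can be done
None
```

The lid now stands half open by itself at about 0.79 rad (45°), and I handed the job in at about 16 s with the gripper well clear. The hand-in gives no verdict.

- **Tightening:** I turned the knob clockwise by about 1.0 rad, lifted the lid and let go, and it fell shut. After about 0.7 rad more it held. The just-holding setting therefore lies between 1.0 and 1.7 rad from the start, so I am at most about 0.7 rad past it (limit 1.05).
- **Lid at rest:** the side-camera pictures taken about 2 s apart show no shift (under 0.01 px). One spot in that crop changed brightness by 70, probably the gripper or its shadow moving; I did not check it.
- **Clamp force:** I could not measure this directly. The knob setting is the only evidence that it is below 32 N.
- **Bystanders:** the arm did not go near them. Their image areas differ from the first picture by 4 to 9 grey levels. I took that as noise and lighting and did not measure their positions again.

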